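# Set the fence stop by three turns of the crank

## Robot

A 6-joint arm with a two-finger parallel gripper is mounted at the origin on a cart in front of the work surface, level with it; the furniture and walls round the work are solid. World frame = base frame: x ahead of the robot, y to its left, z up, the work surface at z = 0. Lengths are in m, angles in degrees, forces in N, time in s.
With the tool pointing down it reaches from about 0.4 to 0.825 m from the base axis. Payload 7 kg.
Tool frame: the origin (TCP) lies midway between the tips of the shut fingers; the grasp point (between the pads) lies r.grip_depth behind it (r.grip_depth is the distance from the TCP to the grasp point, in m); z points along the fingers, y is the line along which they close (so a half turn about z gives the same grasp; the last joint's range is limited). The gripper opens to 88 mm and grips with 3 to 60 N. Pads are 19 mm wide; open, the fingers measure 130 mm over their backs; the gripper's body (78 mm by 193 mm) begins 47 mm behind the grasp point.
Start: joints at [-49.441, 20.546, 0.682, 0, -70.136, -16.507], TCP at [0.275, -0.616, 0.227] pointing down, gripper open.
Joint ranges: [-176.03, 176.03], [-82.01, 121.73], [-58.28, 71.71], [-173.87, 95.51], [-174.79, -0.11], [-173.66, 173.66]. Speed limits (degrees/s): [136.94, 136.94, 172.46, 180, 180, 180].

## Interface

Orientations are given as [roll, pitch, yaw] about the fixed x, y, z axes, in that order (R = Rz(yaw) Ry(pitch) Rx(roll)).
In Python, from plant import r gives the robot as it stands.
- The arm moves only by the shell command python3 -m pendant 'ROWS' [OPENING] [FORCE]. ROWS is a JSON list of rows, 1 to 12 of them, each of 6 numbers: dx, dy, dz in m, then a rotation vector rx, ry, rz in degrees; each row is the pose to reach, as a shift and turn from the pose commanded when the command began, along the tool's axes at that moment; what a row does not reach only later rows make up. A row lasts 1/12 s, in which the tool goes at most 0.0417 m and 7.16 degrees, less where a joint would pass 70% of its speed; a pose out of reach is approached as far as the arm can. OPENING is the finger opening in m, set as the command begins (- or left out keeps the last). The fingers move at their own pace and stop on an object; FORCE is the grip in N (left out, the last holds). Time passes only in rows, so rows that do not move let the fingers close. It prints the time, the measured TCP pose, the force, the opening and the grip force at its end.
- r.get_state(): the state, without advancing time (a new reading comes with each control period).
- r.capture(name): name is "side" or "top" or "wrist"; returns a dict with "frame" (384x512x3 uint8, red, green, blue), "z_map" (384x512 float32, m along the optical axis (not along the pixel's ray), 0 where there is no reading), "fx", "fy", "cx", "cy" (pixels), "cam_to_world" (4x4, takes a point from camera to world coordinates). Camera axes: x right, y down, z forward; pixel columns grow to the right and rows downward; lengths in m; the calibration is good to about 2 mm. A picture is of the moment at which its call begins.
- r.close_job(): hands the job in; it is judged then, once.
The state is a dict: "time_s": time; "joints": joint angles; "qd": joint speeds; "joint_torque": joint torques, N m; "tcp_pos": TCP position; "eef_rot": TCP orientation; "contact_force": force on the tool from outside, world axes, zero at the start; "moment": the same for the moment, N m; "gripper_width": finger opening in m; "gripper_force": force on a finger pad.
Only numpy, scipy, OpenCV 4.12 (cv2) and the standard library are available. Lean on these libraries where they do the work, as an engineer would, in place of code of your own. Each camera call takes 0.05 s, during which the arm holds its last target. There are 200 camera calls.

## Task

Set the stop adjuster: gently wind its crank anticlockwise (seen from above) until you feel it come up against its inner end stop, without forcing it against the stop. From there crank it exactly three full turns clockwise, so that the wooden stop block has moved out 6 mm, and let go of the handle. Nothing on the adjuster shows the count; leave the sanding block, the tape measure and the chisel where they lie.

Things in the scene. Friction and masses are not known exactly. Their poses are not given: they have to be found in the camera images.
- adjuster: Stop adjuster, fixed to the bench: plywood board 310 x 180 x 18 mm, grey gearbox 90 x 90 mm (top 76 mm above the bench) near the robot, two guide rods and a screw from it along +x to a grey end bracket (70 mm high). Origin: underside of the board, right below the vertical crank axis; the board spans x -80 to +230, y -90 to +90 mm. No marks or dial.
- stop_block: Carriage on the rods with a light wooden block 34 x 150 x 30 mm (top 102 mm up). Origin below its centre, on the bench plane. One clockwise turn moves it 2 mm along the adjuster's +x, away from the crank. At the hidden inner end stop it is 135.0 mm from the crank axis, at the start 0.6 to 1.8 mm farther (0.3 to 0.9 turn). Where the handle points at the stop differs from run to run.
- crank_axis (a point): Point on the crank's vertical axis, 106 mm above the bench. Hub radius 17 mm, topped by a nut to 109 mm. Turning takes 0.25 N m all along (4 N at the handle; less once it stands still) until the end stop, a firm stop, is met; the crank stays where it is left. The outer end is many turns away.
- handle_grip (a point): Point on the axis of the crank's upright round handle (dark wood, 24 mm diameter, from 102 to 153 mm above the bench, tapered in its lowest 6 mm), 130 mm above the bench, 60 mm from the crank axis. The handle spins freely on its own axis, so the fingers can keep their direction as it is led round. Crank arm below it: steel, 20 mm wide, top at 100 mm. Its orientation means nothing.
- coupling (a joint): Twist of the sprung coupling between crank arm and shaft, rad: 0 unloaded, positive when the arm is driven clockwise, negative anticlockwise. Stiffness 6 N m/rad: 0.04 rad in plain turning, and 0.2 rad (about 20 N at the handle) is the most it may ever take, either way. It does not show the crank's angle or the count.
- sanding_block: Cork sanding block with wooden top, 62 x 114 x 30 mm, lying on the bench left of the adjuster; origin centre of its underside. Leave alone.
- tape_measure: Tape measure, 36 x 80 x 64 mm, on the bench right of the adjuster; origin centre of its underside. Leave alone.
- chisel_16: Chisel with wooden handle, 27 x 259 x 28 mm, on the bench right of the adjuster; origin centre of its underside. Leave alone.

How it is judged (in metres and radians):
On the way, in this order (a step that is already met when the one before it is completed fails the run):
1. the crank is wound back to its end stop (stop block within 0.07 mm of its innermost place) (x of stop_block in the frame of adjuster below 0.13507 m), for 0.1 s.
2. the crank is three turns out from the end stop (stop block 6.0 mm out, within 0.15 mm) (x of stop_block in the frame of adjuster between 0.14085 and 0.14115 m), for 0.2 s.
At the end, for the whole second after the job is handed in: The crank stands three turns out from its end stop: the stop block is at rest 6.0 mm (within 0.15 mm, that is 0.075 turn) out from its innermost place, and the handle is let go, its coupling twisted less than 0.06 rad (all of step 2 and linear speed of stop_block below 0.0005 m/s and value of joint coupling between -0.06 and 0.06 rad); the robot touches nothing.
It fails at once if the crank is forced: its coupling twisted more than 0.2 rad (20 N at the handle) (value of joint coupling above 0.2 rad or value of joint coupling below -0.2 rad).
It fails at once if the sanding block is moved more than 20 mm (distance of sanding_block from where it was at the start of the episode above 0.02 m).
It fails at once if the tape measure is moved more than 20 mm (distance of tape_measure from where it was at the start of the episode above 0.02 m).
It fails at once if the chisel is moved more than 20 mm (distance of chisel_16 from where it was at the start of the episode above 0.02 m).
It also fails if it takes over 72 s, if anything falls off the work surface, if the arm or the gripper's body presses on something with over 40 N, if the wrist force passes 120 N, or if a joint passes its speed limit or range.

## Working session

There is one attempt and no reset: what is moved stays moved. The work goes in short steps, Python scripts to look and compute and a shell command to move; the robot and the scene stay as the last step left them, time stands still between calls to the robot, and variables do not carry over. Pictures are saved under pics/ and viewed, at most 10 in all, crops included, and the job is handed in when it is done.

```bash
ls; mkdir -p pics; python3 - <<'E'
from plant import r
import cv2,numpy as np
ims=[]
for n in("top","side"):
    c=r.capture(n); np.savez(f"{n}0.npz",**c); ims.append(c["frame"])
    print(n,c["fx"],c["cx"],c["cy"],np.round(c["cam_to_world"],3).tolist())
cv2.imwrite("pics/a.png",cv2.cvtColor(ims[0],cv2.COLOR_RGB2BGR))
cv2.imwrite("pics/b.png",cv2.cvtColor(ims[1],cv2.COLOR_RGB2BGR))
print(r.get_state(),r.grip_depth)
E
```

```text
pics
top 354.02947684731555 261.0944489945099 190.85224610445036 [[0.021, -0.99, 0.14, 0.448], [-0.999, -0.025, -0.029, -0.011], [0.032, -0.139, -0.99, 0.945], [0.0, 0.0, 0.0, 1.0]]
side 349.36878472738044 252.74160538197472 190.46080079215469 [[-0.957, -0.143, 0.253, 0.36], [-0.29, 0.537, -0.792, 0.637], [-0.023, -0.831, -0.555, 0.586], [0.0, 0.0, 0.0, 1.0]]
{'time_s': 0.1, 'joints': array([-4.94413658e+01,  2.05855813e+01,  6.37271642e-01, -1.63125323e-02,
       -7.01349535e+01, -1.65075727e+01]), 'qd': array([ 0.00789653, -0.23159153,  0.22112249, -0.00291645, -0.07096336,
       -0.04893461]), 'joint_torque': array([-1.34716884e-03, -5.84165025e+01,  2.93749791e+01,  7.01562658e+00,
        1.02067858e-02, -7.19893751e-05]), 'tcp_pos': array([ 0.27488736, -0.61600432,  0.2257273 ]), 'eef_rot': array([ 1.79915811e+02, -8.95699791e-03, -1.55954486e+02]), 'contact_force': array([-0.02642178,  1.04986727, -0.28723512]), 'moment': array([ 0.00720278,  0.03281422, -0.00314491]), 'gripper_force': 0.0, 'gripper_width': 0.08736999729711736} 0.0188
```

View pics/a.png

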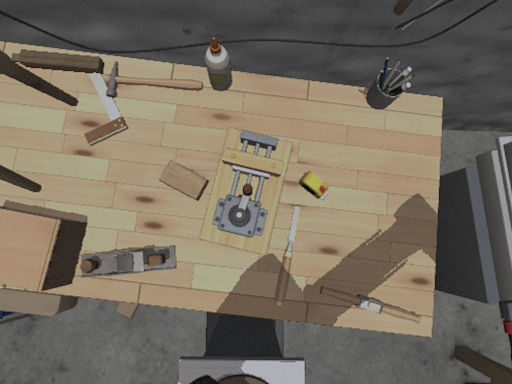

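View pics/b.png

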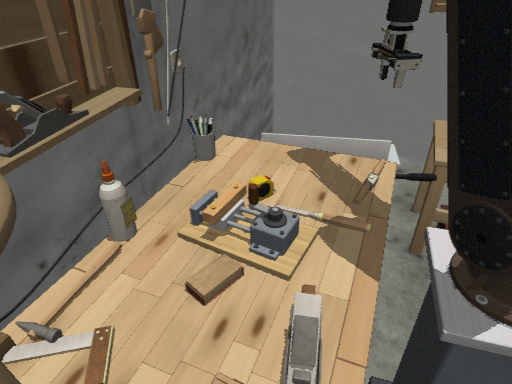

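The top view shows the handle knob near (247,188), the hub nut near (239,214) and the wooden block at (252,162). The sanding block is left at (184,180), the tape right at (315,185), and the chisel right at (290,255). In the side view the handle seems to be at (252,195), left of the hub at (275,212). I'll enlarge both.

```bash
python3 - <<'E'
import cv2,numpy as np
t=np.load("top0.npz")["frame"][120:256,195:331];s=np.load("side0.npz")["frame"][165:285,170:330]
f=lambda a:cv2.resize(cv2.cvtColor(a,cv2.COLOR_RGB2BGR),(400,400*a.shape[0]//a.shape[1]),interpolation=cv2.INTER_NEAREST)
a,b=f(t),f(s); o=np.zeros((400,800,3),np.uint8);o[:400,:400]=a[:400];o[:b.shape[0],400:]=b
cv2.imwrite("pics/c.png",o)
E
```

```text
(no output)
```

View pics/c.png

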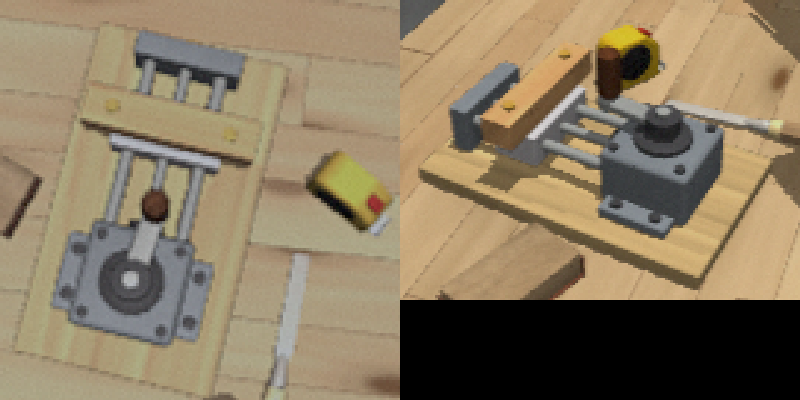

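The crops show three things:
- The handle's top disc is at top-view pixel ≈(247,188), and in the side view it is a column from (254,186) to (254,204).
- The nut is at top (239.6,215) and side (274,208).
- The brass bolts on the block are at top (233,156) and (274,166).

Next I'll triangulate with masks.

```bash
cat > h.py <<'E'
import numpy as np,cv2
def ray(c,u,v):
    M=c["cam_to_world"]; d=M[:3,:3]@np.array([(u-c["cx"])/c["fx"],(v-c["cy"])/c["fy"],1.]); return M[:3,3],d
def onz(c,u,v,z):
    o,d=ray(c,u,v); return o+d*(z-o[2])/d[2]
def tri(a,pa,b,pb):
    o1,d1=ray(a,*pa);o2,d2=ray(b,*pb)
    s=np.linalg.lstsq(np.c_[d1,-d2],o2-o1,rcond=None)[0]
    p,q=o1+d1*s[0],o2+d2*s[1]; return (p+q)/2,np.linalg.norm(p-q)
def brown(c,box):
    f=c["frame"].astype(int);m=(f[...,0]<125)&(f[...,0]>1.5*f[...,2])&(f[...,0]>f[...,1]*1.3)
    k=np.zeros_like(m);x0,y0,x1,y1=box;k[y0:y1,x0:x1]=m[y0:y1,x0:x1]
    n,l,st,ce=cv2.connectedComponentsWithStats(k.astype(np.uint8));i=1+st[1:,4].argmax();return st[i],ce[i]
E
python3 - <<'E'
from h import *
t,s=np.load("top0.npz"),np.load("side0.npz")
bt,ct=brown(t,(235,175,262,205));bs,cs=brown(s,(243,178,264,212));print(bt,ct,bs,cs)
print("handle centroid tri",tri(t,ct,s,cs))
print("top disc tri",tri(t,(bt[0]+bt[2]/2,bt[1]+4.),s,(cs[0],bs[1]+1.5)))
print("nut",tri(t,(239.6,215.2),s,(274.4,208)), onz(t,239.6,215.2,.109),onz(s,274.4,208,.109))
print("centroid at z",onz(t,*ct,.135),onz(s,*cs,.13))
print("depth top/z at handle,nut",[ (lambda z,u,v:(t["cam_to_world"]@np.r_[np.array([(u-t["cx"])/t["fx"],(v-t["cy"])/t["fy"],1])*z,1])[:3])(t["z_map"][v,u],u,v).round(4) for u,v in((247,187),(247,190),(240,215))])
a,b=onz(t,195+113/2.94,120+106/2.94,.103),onz(t,195+231/2.94,120+135/2.94,.103)
print(a,b,"yaw",np.degrees(np.arctan2(*(a-b)[[1,0]]))-90)
E
```

```text
[243 184   9  11  77] [246.98701299 189.37662338] [249 184  10  21 185] [253.28108108 193.47567568]
handle centroid tri (array([ 0.56466023, -0.00246201,  0.12987755]), np.float64(0.0026158699584490903))
top disc tri (array([ 0.56467815, -0.00379355,  0.15114315]), np.float64(0.0028100306416780378))
nut (array([0.50771239, 0.01394016, 0.11036382]), np.float64(0.001663264712412327)) [0.50698757 0.01383108 0.109     ] [0.5089737  0.01222364 0.109     ]
centroid at z [ 0.56521454 -0.00224504  0.135     ] [ 0.56325686 -0.00230148  0.13      ]
depth top/z at handle,nut [array([ 0.5678, -0.0023,  0.1548]), array([ 0.5613, -0.0025,  0.1524]), array([0.5076, 0.0129, 0.1077])]
[0.65081366 0.03315902 0.103     ] [ 0.62905595 -0.06493202  0.103     ] yaw -12.506371688612049
```

```bash
cat >> h.py <<'E'
from scipy.spatial.transform import Rotation as Ro
def totool(st,p):
    R=Ro.from_euler("xyz",st["eef_rot"],degrees=True); return R.inv().apply(np.array(p)-st["tcp_pos"]), (R.inv()*Ro.from_euler("xyz",[180,0,180],degrees=True)).as_rotvec(degrees=True)
E
python3 - <<'E'
from h import *
from plant import r
print(totool(r.get_state(),[.5645,-.003,.222]))
E
```

```text
(array([-0.51425732,  0.44179704,  0.00429607]), array([ 0.08107011, -0.02649107, 24.04550291]))
```

```bash
python3 -m pendant '[[-0.02,0.017,0,0,0,1],[-0.05,0.043,0,0,0,4],[-0.08,0.069,0,0,0,8],[-0.11,0.095,0,0,0,12],[-0.14,0.12,0,0,0,16],[-0.17,0.146,0,0,0,20],[-0.2,0.172,0,0,0,24],[-0.23,0.198,0,0,0,24.05],[-0.26,0.223,0,0,0,24.05],[-0.29,0.249,0,0,0,24.05],[-0.314,0.27,0,0,0,24.05],[-0.33,0.283,0,0,0,24.05]]'; python3 - <<'E'
from h import *
from plant import r
print(r.get_state()["joints"].round(1),totool(r.get_state(),[.5645,-.003,.222]))
E
```

```text
time_s: 1.1
tcp_pos: [0.4618, -0.2208, 0.2265]
eef_rot: [180.0, 0.0, -179.9]
contact_force: [-0.3, -0.2, 0.0]
gripper_width: 0.0874
gripper_force: 0.0
[ -3.6   5.1 -19.6  -0.  -65.3 -86.3] (array([-0.10310077,  0.21759919,  0.00464295]), array([0.02137144, 0.01315305, 0.09682846]))
```

```bash
python3 -m pendant '[[-0.012,0.025,0,0,0,0],[-0.026,0.055,0,0,0,0],[-0.043,0.09,0,0,0,0],[-0.059,0.125,0,0,0,0],[-0.076,0.16,0,0,0,0],[-0.09,0.19,0,0,0,0],[-0.099,0.21,0,0,0,0],[-0.103,0.2176,0,0,0,0],[-0.103,0.2176,0,0,0,0],[-0.103,0.2176,0,0,0,0]]'; python3 - <<'E'
from h import *
from plant import r
st=r.get_state();print(st["joints"].round(1),st["contact_force"],totool(st,[.5645,-.003,.222]))
c=r.capture("wrist");np.savez("w1.npz",**c);cv2.imwrite("pics/d.png",c["frame"][...,::-1]);print(c["cam_to_world"].round(3),c["fx"])
E
```

```text
time_s: 1.93
tcp_pos: [0.5637, -0.0059, 0.2261]
eef_rot: [-180.0, -0.1, -180.0]
contact_force: [-0.5, -0.8, -0.4]
gripper_width: 0.0877
gripper_force: 0.0
[  19.3   10.2  -13.6   -0.   -66.3 -109.2] [-0.49921281 -0.84992957 -0.39135433] (array([-0.00084944,  0.00290619,  0.00406419]), array([-0.01627689, -0.06737248,  0.04156413]))
[[-0.001  0.963  0.27   0.489]
 [ 1.     0.001 -0.    -0.006]
 [-0.001  0.27  -0.963  0.384]
 [ 0.     0.     0.     1.   ]] 264.32875644434534
```

View pics/d.png

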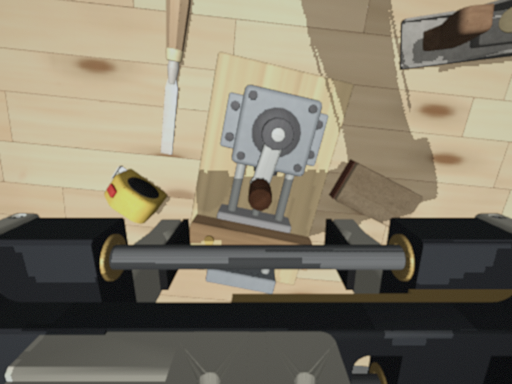

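The wrist view shows the handle at about (260,195) between the fingers' columns, and the nut at (277,134).

```bash
python3 - <<'E'
from h import *
w,t=np.load("w1.npz"),np.load("top0.npz")
b,c=brown(w,(240,170,285,216));print(b,c)
print(onz(w,*c,.13),onz(w,b[0]+b[2]/2,b[1]+b[3]-6,.153),"nut",onz(w,277.5,134.5,.109),tri(w,(277.5,134.5),t,(239.6,215.2)),tri(w,c,t,(247,189.4)))
E
```

```text
[249 180  22  30 545] [259.59633028 194.66788991]
[ 0.56565773 -0.00374763  0.13      ] [ 0.56772223 -0.00358518  0.153     ] nut [0.50787837 0.01450886 0.109     ] (array([0.50652022, 0.01346538, 0.12230057]), np.float64(0.0009289304526229193)) (array([ 0.56607809, -0.00297025,  0.12861442]), np.float64(0.0015256601383974646))
```

```bash
python3 -m pendant '[[0,0,0.015,0,0,0],[0,0,0.04,0,0,0],[0,0,0.065,0,0,0],[0,0,0.085,0,0,0],[0,0,0.1,0,0,0],[0,0,0.108,0,0,0],[0,0,0.11,0,0,0],[0,0,0.11,0,0,0],[0,0,0.11,0,0,0]]' && python3 -m pendant '[[0,0,0,0,0,0],[0,0,0,0,0,0],[0,0,0,0,0,0],[0,0,0,0,0,0],[0,0,0,0,0,0],[0,0,0,0,0,0],[0,0,0,0,0,0],[0,0,0,0,0,0],[0,0,0,0,0,0],[0,0,0,0,0,0],[0,0,0,0,0,0],[0,0,0,0,0,0]]' 0.02 15; python3 - <<'E'
from plant import r;s=r.get_state();print(s["contact_force"],s["moment"],s["tcp_pos"])
c=r.capture("wrist");import cv2;cv2.imwrite("pics/e.png",c["frame"][100:,120:420,::-1])
E
```

```text
time_s: 2.73
tcp_pos: [0.5646, -0.0062, 0.1176]
eef_rot: [180.0, 0.1, 180.0]
contact_force: [1.0, -0.2, 0.3]
gripper_width: 0.0876
gripper_force: 0.0
time_s: 3.73
tcp_pos: [0.5642, -0.0053, 0.1165]
eef_rot: [180.0, 0.0, -180.0]
contact_force: [0.2, 4.1, -1.2]
gripper_width: 0.0235
gripper_force: 15.0
[ 0.15329813  4.1186142  -1.20563865] [1.24715402 0.1445803  0.02547695] [ 0.56418182 -0.00533338  0.1165432 ]
```

View pics/e.png

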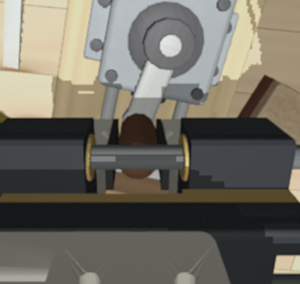

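Gripped: the handle sits between the pads at crop (138,145), with the opening at 23.5 mm. The measured TCP gives φ≈-18.7° about the axis. Anticlockwise winding comes next.

```bash
cat >> h.py <<'E'
def rows(a,b,n=12,R=.0597):
    f=np.radians(np.linspace(a,b,n+1)); d=R*np.c_[-(np.cos(f)-np.cos(f[0])),np.sin(f)-np.sin(f[0])]
    print(a,b,[[round(x,4) for x in q]+[0]*4 for q in d[1:].tolist()])
C=np.array([.5077,.0138])
def show(C=C):
    from plant import r
    s=r.get_state();p=s["tcp_pos"][:2]-C;ph=np.arctan2(p[1],p[0]);F=s["contact_force"]
    print("t",s["time_s"],"phi %.1f r %.4f"%(np.degrees(ph),np.hypot(*p)),"Ftan(on tool, ccw+) %.1f Frad %.1f Fz %.1f"%(-F[0]*np.sin(ph)+F[1]*np.cos(ph),F[0]*np.cos(ph)+F[1]*np.sin(ph),F[2]),s["tcp_pos"].round(4))
E
python3 -c "
from h import *
show();rows(-18.7,60);rows(60,90,10)"
```

```text
t 3.7833 phi -18.8 r 0.0597 Ftan(on tool, ccw+) 4.0 Frad -1.8 Fz -0.5 [ 0.5642 -0.0054  0.1165]
-18.7 60 [[-0.0018, 0.0066, 0, 0, 0, 0], [-0.0029, 0.0133, 0, 0, 0, 0], [-0.0031, 0.0202, 0, 0, 0, 0], [-0.0026, 0.027, 0, 0, 0, 0], [-0.0014, 0.0337, 0, 0, 0, 0], [0.0007, 0.0402, 0, 0, 0, 0], [0.0035, 0.0464, 0, 0, 0, 0], [0.0069, 0.0523, 0, 0, 0, 0], [0.011, 0.0578, 0, 0, 0, 0], [0.0157, 0.0627, 0, 0, 0, 0], [0.021, 0.0671, 0, 0, 0, 0], [0.0267, 0.0708, 0, 0, 0, 0]]
60 90 [[0.0027, 0.0015, 0, 0, 0, 0], [0.0056, 0.0028, 0, 0, 0, 0], [0.0085, 0.004, 0, 0, 0, 0], [0.0114, 0.0051, 0, 0, 0, 0], [0.0144, 0.006, 0, 0, 0, 0], [0.0174, 0.0067, 0, 0, 0, 0], [0.0205, 0.0073, 0, 0, 0, 0], [0.0236, 0.0077, 0, 0, 0, 0], [0.0267, 0.0079, 0, 0, 0, 0], [0.0299, 0.008, 0, 0, 0, 0]]
```

```bash
python3 -m pendant '[[-0.0018,0.0066,0,0,0,0],[-0.0029,0.0133,0,0,0,0],[-0.0031,0.0202,0,0,0,0],[-0.0026,0.027,0,0,0,0],[-0.0014,0.0337,0,0,0,0],[0.0007,0.0402,0,0,0,0],[0.0035,0.0464,0,0,0,0],[0.0069,0.0523,0,0,0,0],[0.011,0.0578,0,0,0,0],[0.0157,0.0627,0,0,0,0],[0.021,0.0671,0,0,0,0],[0.0267,0.0708,0,0,0,0]]'; python3 -c "
from h import *
show()"; python3 -m pendant '[[0,0,0,0,0,0],[0,0,0,0,0,0]]';  python3 -c "
from h import *
show();rows(60,84,8);rows(60,90,12);rows(90,120,12)"
```

```text
time_s: 4.78
tcp_pos: [0.5386, 0.0665, 0.117]
eef_rot: [179.9, 0.2, -180.0]
contact_force: [4.7, -0.6, -1.5]
gripper_width: 0.0236
gripper_force: 15.0
t 4.7833 phi 59.6 r 0.0611 Ftan(on tool, ccw+) -4.3 Frad 1.8 Fz -1.5 [0.5386 0.0665 0.117 ]
time_s: 4.95
tcp_pos: [0.5383, 0.0665, 0.117]
eef_rot: [179.9, 0.1, -179.9]
contact_force: [3.9, 4.1, -1.2]
gripper_width: 0.0233
gripper_force: 15.0
t 4.95 phi 59.9 r 0.0609 Ftan(on tool, ccw+) -1.3 Frad 5.5 Fz -1.2 [0.5383 0.0665 0.117 ]
60 84 [[0.0027, 0.0015, 0, 0, 0, 0], [0.0056, 0.0028, 0, 0, 0, 0], [0.0085, 0.004, 0, 0, 0, 0], [0.0114, 0.0051, 0, 0, 0, 0], [0.0144, 0.006, 0, 0, 0, 0], [0.0174, 0.0067, 0, 0, 0, 0], [0.0205, 0.0073, 0, 0, 0, 0], [0.0236, 0.0077, 0, 0, 0, 0]]
60 90 [[0.0023, 0.0013, 0, 0, 0, 0], [0.0046, 0.0024, 0, 0, 0, 0], [0.007, 0.0035, 0, 0, 0, 0], [0.0094, 0.0044, 0, 0, 0, 0], [0.0119, 0.0052, 0, 0, 0, 0], [0.0144, 0.006, 0, 0, 0, 0], [0.0169, 0.0066, 0, 0, 0, 0], [0.0195, 0.0071, 0, 0, 0, 0], [0.0221, 0.0075, 0, 0, 0, 0], [0.0246, 0.0078, 0, 0, 0, 0], [0.0272, 0.0079, 0, 0, 0, 0], [0.0299, 0.008, 0, 0, 0, 0]]
90 120 [[0.0026, -0.0001, 0, 0, 0, 0], [0.0052, -0.0002, 0, 0, 0, 0], [0.0078, -0.0005, 0, 0, 0, 0], [0.0104, -0.0009, 0, 0, 0, 0], [0.0129, -0.0014, 0, 0, 0, 0], [0.0155, -0.002, 0, 0, 0, 0], [0.018, -0.0028, 0, 0, 0, 0], [0.0204, -0.0036, 0, 0, 0, 0], [0.0228, -0.0045, 0, 0, 0, 0], [0.0252, -0.0056, 0, 0, 0, 0], [0.0276, -0.0067, 0, 0, 0, 0], [0.0298, -0.008, 0, 0, 0, 0]]
```

Plain turning gives about 4 N tangential in motion. From here I'll advance in 4° steps, with a force gate between them.

```bash
cat > chk.py <<'E'
# gate: exit 1 when the tangential load on the tool shows the stop
from h import *; from plant import r; import sys
s=r.get_state();p=s["tcp_pos"][:2]-C;ph=np.arctan2(p[1],p[0]);F=s["contact_force"]
ft=-F[0]*np.sin(ph)+F[1]*np.cos(ph)
print("phi %.1f r %.4f Ft %.1f Fr %.1f t %.1f"%(np.degrees(ph),np.hypot(*p),ft,F[0]*np.cos(ph)+F[1]*np.sin(ph),s["time_s"]))
sys.exit(ft<-5)
E
python3 -c "
import numpy as np
for a in range(60,308,4):
    f,g=np.radians(a),np.radians(a+4);print(a,np.round([-59.7*(np.cos(g)-np.cos(f)),59.7*(np.sin(g)-np.sin(f))],1),end=' ')"
```

```text
60 [3.7 2. ] 64 [3.8 1.7] 68 [3.9 1.4] 72 [4.  1.1] 76 [4.1 0.9] 80 [4.1 0.6] 84 [4.2 0.3] 88 [4.2 0. ] 92 [ 4.2 -0.3] 96 [ 4.1 -0.6] 100 [ 4.1 -0.9] 104 [ 4.  -1.1] 108 [ 3.9 -1.4] 112 [ 3.8 -1.7] 116 [ 3.7 -2. ] 120 [ 3.5 -2.2] 124 [ 3.4 -2.4] 128 [ 3.2 -2.7] 132 [ 3.  -2.9] 136 [ 2.8 -3.1] 140 [ 2.6 -3.3] 144 [ 2.3 -3.5] 148 [ 2.1 -3.6] 152 [ 1.8 -3.7] 156 [ 1.6 -3.9] 160 [ 1.3 -4. ] 164 [ 1. -4.] 168 [ 0.7 -4.1] 172 [ 0.4 -4.1] 176 [ 0.1 -4.2] 180 [-0.1 -4.2] 184 [-0.4 -4.1] 188 [-0.7 -4.1] 192 [-1. -4.] 196 [-1.3 -4. ] 200 [-1.6 -3.9] 204 [-1.8 -3.7] 208 [-2.1 -3.6] 212 [-2.3 -3.5] 216 [-2.6 -3.3] 220 [-2.8 -3.1] 224 [-3.  -2.9] 228 [-3.2 -2.7] 232 [-3.4 -2.4] 236 [-3.5 -2.2] 240 [-3.7 -2. ] 244 [-3.8 -1.7] 248 [-3.9 -1.4] 252 [-4.  -1.1] 256 [-4.1 -0.9] 260 [-4.1 -0.6] 264 [-4.2 -0.3] 268 [-4.2  0. ] 272 [-4.2  0.3] 276 [-4.1  0.6] 280 [-4.1  0.9] 284 [-4.   1.1] 288 [-3.9  1.4] 292 [-3.8  1.7] 296 [-3.7  2. ] 300 [-3.5  2.2] 304 [-3.4  2.4]
```

```bash
P="python3 -m pendant"; G="python3 chk.py"
$P '[[0.0037,0.002,0,0,0,0],[0.0075,0.0037,0,0,0,0],[0.0114,0.0051,0,0,0,0],[0.0154,0.0062,0,0,0,0],[0.0195,0.0071,0,0,0,0],[0.0236,0.0077,0,0,0,0],[0.0236,0.0077,0,0,0,0]]' >/dev/null; $G && 
$P '[[0.0021,0.0002,0,0,0,0],[0.0042,0.0003,0,0,0,0],[0.0042,0.0003,0,0,0,0]]' >/dev/null; $G &&
$P '[[0.0021,0,0,0,0,0],[0.0042,0,0,0,0,0],[0.0042,0,0,0,0,0]]' >/dev/null && $G && 
$P '[[0.0021,-0.0001,0,0,0,0],[0.0042,-0.0003,0,0,0,0],[0.0042,-0.0003,0,0,0,0]]' >/dev/null && $G && 
$P '[[0.0021,-0.0003,0,0,0,0],[0.0041,-0.0006,0,0,0,0],[0.0041,-0.0006,0,0,0,0]]' >/dev/null && $G && 
$P '[[0.0021,-0.0004,0,0,0,0],[0.0041,-0.0009,0,0,0,0],[0.0041,-0.0009,0,0,0,0]]' >/dev/null && $G && 
$P '[[0.002,-0.0005,0,0,0,0],[0.004,-0.0011,0,0,0,0],[0.004,-0.0011,0,0,0,0]]' >/dev/null && $G && 
$P '[[0.002,-0.0007,0,0,0,0],[0.0039,-0.0014,0,0,0,0],[0.0039,-0.0014,0,0,0,0]]' >/dev/null && $G && 
$P '[[0.0019,-0.0008,0,0,0,0],[0.0038,-0.0017,0,0,0,0],[0.0038,-0.0017,0,0,0,0]]' >/dev/null && $G && 
$P '[[0.0019,-0.001,0,0,0,0],[0.0037,-0.002,0,0,0,0],[0.0037,-0.002,0,0,0,0]]' >/dev/null && $G
```

```text
phi 83.1 r 0.0611 Ft -2.7 Fr 6.8 t 5.5
phi 83.1 r 0.0611 Ft -2.7 Fr 6.8 t 5.5False
False
```

```bash
sed -i 's/sys.exit(ft<-5)/sys.exit(int(ft<-5))/' chk.py; P="python3 -m pendant"; G="python3 chk.py"
$P '[[0.0021,0.0002,0,0,0,0],[0.0042,0.0003,0,0,0,0],[0.0042,0.0003,0,0,0,0]]' >/dev/null; $G &&
$P '[[0.0021,0,0,0,0,0],[0.0042,0,0,0,0,0],[0.0042,0,0,0,0,0]]' >/dev/null && $G && 
$P '[[0.0021,-0.0001,0,0,0,0],[0.0042,-0.0003,0,0,0,0],[0.0042,-0.0003,0,0,0,0]]' >/dev/null && $G && 
$P '[[0.0021,-0.0003,0,0,0,0],[0.0041,-0.0006,0,0,0,0],[0.0041,-0.0006,0,0,0,0]]' >/dev/null && $G && 
$P '[[0.0021,-0.0004,0,0,0,0],[0.0041,-0.0009,0,0,0,0],[0.0041,-0.0009,0,0,0,0]]' >/dev/null && $G && 
$P '[[0.002,-0.0005,0,0,0,0],[0.004,-0.0011,0,0,0,0],[0.004,-0.0011,0,0,0,0]]' >/dev/null && $G && 
$P '[[0.002,-0.0007,0,0,0,0],[0.0039,-0.0014,0,0,0,0],[0.0039,-0.0014,0,0,0,0]]' >/dev/null && $G && 
$P '[[0.0019,-0.0008,0,0,0,0],[0.0038,-0.0017,0,0,0,0],[0.0038,-0.0017,0,0,0,0]]' >/dev/null && $G && 
$P '[[0.0019,-0.001,0,0,0,0],[0.0037,-0.002,0,0,0,0],[0.0037,-0.002,0,0,0,0]]' >/dev/null && $G
```

```text
phi 86.8 r 0.0611 Ft -4.2 Fr 6.9 t 5.8
phi 90.8 r 0.0611 Ft -3.8 Fr 7.1 t 6.0
phi 94.8 r 0.0610 Ft -3.7 Fr 7.2 t 6.3
phi 98.8 r 0.0610 Ft -4.6 Fr 8.4 t 6.5
phi 102.9 r 0.0610 Ft -5.2 Fr 8.4 t 6.8
```

```bash
sed -i 's/ft<-5/ft<-6/' chk.py; P="python3 -m pendant"; G="python3 chk.py"
$P '[[0.002,-0.0003,0,0,0,0],[0.004,-0.0006,0,0,0,0],[0.004,-0.0006,0,0,0,0]]' >/dev/null && $G && 
$P '[[0.002,-0.0005,0,0,0,0],[0.0039,-0.0009,0,0,0,0],[0.0039,-0.0009,0,0,0,0]]' >/dev/null && $G && 
$P '[[0.0019,-0.0006,0,0,0,0],[0.0038,-0.0012,0,0,0,0],[0.0038,-0.0012,0,0,0,0]]' >/dev/null && $G && 
$P '[[0.0019,-0.001,0,0,0,0],[0.0037,-0.002,0,0,0,0],[0.0037,-0.002,0,0,0,0]]' >/dev/null && $G &&
$P '[[0.0018,-0.0011,0,0,0,0],[0.0035,-0.0022,0,0,0,0],[0.0035,-0.0022,0,0,0,0]]' >/dev/null && $G &&
$P '[[0.0017,-0.0012,0,0,0,0],[0.0034,-0.0024,0,0,0,0],[0.0034,-0.0024,0,0,0,0]]' >/dev/null && $G &&
$P '[[0.0016,-0.0013,0,0,0,0],[0.0032,-0.0027,0,0,0,0],[0.0032,-0.0027,0,0,0,0]]' >/dev/null && $G &&
$P '[[0.0015,-0.0015,0,0,0,0],[0.003,-0.0029,0,0,0,0],[0.003,-0.0029,0,0,0,0]]' >/dev/null && $G &&
$P '[[0.0014,-0.0015,0,0,0,0],[0.0028,-0.0031,0,0,0,0],[0.0028,-0.0031,0,0,0,0]]' >/dev/null && $G
```

```text
phi 107.0 r 0.0611 Ft -3.2 Fr 6.6 t 7.0
phi 111.1 r 0.0612 Ft -2.5 Fr 6.1 t 7.3
phi 115.1 r 0.0612 Ft -3.8 Fr 4.0 t 7.5
phi 119.3 r 0.0611 Ft -4.4 Fr 3.5 t 7.8
phi 123.2 r 0.0611 Ft -3.8 Fr 4.0 t 8.0
phi 127.3 r 0.0610 Ft -3.2 Fr 5.1 t 8.3
phi 131.3 r 0.0610 Ft -3.8 Fr 4.7 t 8.5
phi 135.3 r 0.0609 Ft -3.8 Fr 3.3 t 8.8
phi 139.4 r 0.0609 Ft -3.1 Fr 4.2 t 9.0
```

Plain turning is steady at 3–4 N, so I'll carry on.

```bash
P="python3 -m pendant"; G="python3 chk.py"
$P '[[0.0013,-0.0016,0,0,0,0],[0.0026,-0.0033,0,0,0,0],[0.0026,-0.0033,0,0,0,0]]' >/dev/null && $G && 
$P '[[0.0012,-0.0017,0,0,0,0],[0.0023,-0.0035,0,0,0,0],[0.0023,-0.0035,0,0,0,0]]' >/dev/null && $G && 
$P '[[0.0011,-0.0018,0,0,0,0],[0.0021,-0.0036,0,0,0,0],[0.0021,-0.0036,0,0,0,0]]' >/dev/null && $G && 
$P '[[0.0009,-0.0018,0,0,0,0],[0.0018,-0.0037,0,0,0,0],[0.0018,-0.0037,0,0,0,0]]' >/dev/null && $G && 
$P '[[0.0008,-0.0019,0,0,0,0],[0.0016,-0.0039,0,0,0,0],[0.0016,-0.0039,0,0,0,0]]' >/dev/null && $G && 
$P '[[0.0007,-0.002,0,0,0,0],[0.0013,-0.004,0,0,0,0],[0.0013,-0.004,0,0,0,0]]' >/dev/null && $G && 
$P '[[0.0005,-0.002,0,0,0,0],[0.001,-0.004,0,0,0,0],[0.001,-0.004,0,0,0,0]]' >/dev/null && $G && 
$P '[[0.0003,-0.002,0,0,0,0],[0.0007,-0.0041,0,0,0,0],[0.0007,-0.0041,0,0,0,0]]' >/dev/null && $G && 
$P '[[0.0002,-0.002,0,0,0,0],[0.0004,-0.0041,0,0,0,0],[0.0004,-0.0041,0,0,0,0]]' >/dev/null && $G && 
$P '[[0,-0.0021,0,0,0,0],[0.0001,-0.0042,0,0,0,0],[0.0001,-0.0042,0,0,0,0]]' >/dev/null && $G && 
$P '[[0,-0.0021,0,0,0,0],[-0.0001,-0.0042,0,0,0,0],[-0.0001,-0.0042,0,0,0,0]]' >/dev/null && $G && 
$P '[[-0.0002,-0.002,0,0,0,0],[-0.0004,-0.0041,0,0,0,0],[-0.0004,-0.0041,0,0,0,0]]' >/dev/null && $G
```

```text
phi 143.5 r 0.0608 Ft -4.0 Fr 3.4 t 9.3
phi 147.5 r 0.0607 Ft -4.5 Fr 4.1 t 9.5
phi 151.5 r 0.0606 Ft -3.4 Fr 4.8 t 9.8
phi 155.4 r 0.0606 Ft -3.2 Fr 4.1 t 10.0
phi 159.5 r 0.0605 Ft -3.2 Fr 3.4 t 10.3
phi 163.5 r 0.0604 Ft -3.3 Fr 3.5 t 10.5
phi 167.4 r 0.0603 Ft -3.2 Fr 2.2 t 10.8
phi 171.3 r 0.0602 Ft -2.6 Fr 2.0 t 11.0
phi 175.3 r 0.0601 Ft -4.5 Fr 2.7 t 11.3
phi 179.3 r 0.0600 Ft -4.0 Fr 2.1 t 11.5
phi -176.7 r 0.0599 Ft -3.6 Fr 0.5 t 11.8
phi -172.7 r 0.0599 Ft -2.9 Fr 0.7 t 12.0
```

```bash
sed -i 's/^C=.*/C=np.array([.5079,.0149])/' h.py; P="python3 -m pendant"; G="python3 chk.py"
$P '[[-0.0003,-0.002,0,0,0,0],[-0.0007,-0.0041,0,0,0,0],[-0.0007,-0.0041,0,0,0,0]]' >/dev/null && $G && 
$P '[[-0.0005,-0.002,0,0,0,0],[-0.001,-0.004,0,0,0,0],[-0.001,-0.004,0,0,0,0]]' >/dev/null && $G && 
$P '[[-0.0007,-0.002,0,0,0,0],[-0.0013,-0.004,0,0,0,0],[-0.0013,-0.004,0,0,0,0]]' >/dev/null && $G && 
$P '[[-0.0008,-0.0019,0,0,0,0],[-0.0016,-0.0039,0,0,0,0],[-0.0016,-0.0039,0,0,0,0]]' >/dev/null && $G && 
$P '[[-0.0009,-0.0018,0,0,0,0],[-0.0018,-0.0037,0,0,0,0],[-0.0018,-0.0037,0,0,0,0]]' >/dev/null && $G && 
$P '[[-0.0011,-0.0018,0,0,0,0],[-0.0021,-0.0036,0,0,0,0],[-0.0021,-0.0036,0,0,0,0]]' >/dev/null && $G && 
$P '[[-0.0012,-0.0017,0,0,0,0],[-0.0023,-0.0035,0,0,0,0],[-0.0023,-0.0035,0,0,0,0]]' >/dev/null && $G && 
$P '[[-0.0013,-0.0016,0,0,0,0],[-0.0026,-0.0033,0,0,0,0],[-0.0026,-0.0033,0,0,0,0]]' >/dev/null && $G && 
$P '[[-0.0014,-0.0015,0,0,0,0],[-0.0028,-0.0031,0,0,0,0],[-0.0028,-0.0031,0,0,0,0]]' >/dev/null && $G && 
$P '[[-0.0015,-0.0015,0,0,0,0],[-0.003,-0.0029,0,0,0,0],[-0.003,-0.0029,0,0,0,0]]' >/dev/null && $G && 
$P '[[-0.0016,-0.0013,0,0,0,0],[-0.0032,-0.0027,0,0,0,0],[-0.0032,-0.0027,0,0,0,0]]' >/dev/null && $G && 
$P '[[-0.0017,-0.0012,0,0,0,0],[-0.0034,-0.0024,0,0,0,0],[-0.0034,-0.0024,0,0,0,0]]' >/dev/null && $G
```

```text
phi -167.7 r 0.0602 Ft -3.8 Fr -0.2 t 12.3
phi -163.8 r 0.0602 Ft -2.7 Fr -0.7 t 12.5
phi -159.8 r 0.0602 Ft -3.7 Fr -2.8 t 12.8
phi -155.8 r 0.0602 Ft -4.2 Fr -2.6 t 13.0
phi -151.9 r 0.0602 Ft -3.4 Fr -2.7 t 13.3
phi -148.0 r 0.0601 Ft -4.5 Fr -3.0 t 13.5
phi -144.1 r 0.0601 Ft -4.3 Fr -2.8 t 13.8
phi -140.1 r 0.0601 Ft -4.0 Fr -4.0 t 14.0
phi -136.2 r 0.0601 Ft -3.9 Fr -3.4 t 14.3
phi -132.3 r 0.0601 Ft -3.8 Fr -4.0 t 14.5
phi -128.4 r 0.0601 Ft -3.0 Fr -4.7 t 14.8
phi -124.5 r 0.0601 Ft -3.3 Fr -5.2 t 15.0
```

```bash
P="python3 -m pendant"; G="python3 chk.py"
$P '[[-0.0018,-0.0009,0,0,0,0],[-0.0035,-0.0018,0,0,0,0],[-0.0035,-0.0018,0,0,0,0]]' >/dev/null && $G && 
$P '[[-0.0019,-0.0008,0,0,0,0],[-0.0037,-0.0016,0,0,0,0],[-0.0037,-0.0016,0,0,0,0]]' >/dev/null && $G && 
$P '[[-0.0019,-0.0007,0,0,0,0],[-0.0038,-0.0014,0,0,0,0],[-0.0038,-0.0014,0,0,0,0]]' >/dev/null && $G && 
$P '[[-0.002,-0.0006,0,0,0,0],[-0.0039,-0.0012,0,0,0,0],[-0.0039,-0.0012,0,0,0,0]]' >/dev/null && $G && 
$P '[[-0.002,-0.0005,0,0,0,0],[-0.004,-0.0011,0,0,0,0],[-0.004,-0.0011,0,0,0,0]]' >/dev/null && $G && 
$P '[[-0.0021,-0.0004,0,0,0,0],[-0.0041,-0.0009,0,0,0,0],[-0.0041,-0.0009,0,0,0,0]]' >/dev/null && $G && 
$P '[[-0.0021,-0.0003,0,0,0,0],[-0.0041,-0.0006,0,0,0,0],[-0.0041,-0.0006,0,0,0,0]]' >/dev/null && $G && 
$P '[[-0.0021,-0.0001,0,0,0,0],[-0.0042,-0.0003,0,0,0,0],[-0.0042,-0.0003,0,0,0,0]]' >/dev/null && $G && 
$P '[[-0.0021,0,0,0,0,0],[-0.0042,0,0,0,0,0],[-0.0042,0,0,0,0,0]]' >/dev/null && $G && 
$P '[[-0.0021,0.0001,0,0,0,0],[-0.0042,0.0003,0,0,0,0],[-0.0042,0.0003,0,0,0,0]]' >/dev/null && $G && 
$P '[[-0.0021,0.0003,0,0,0,0],[-0.0041,0.0006,0,0,0,0],[-0.0041,0.0006,0,0,0,0]]' >/dev/null && $G && 
$P '[[-0.0021,0.0004,0,0,0,0],[-0.0041,0.0009,0,0,0,0],[-0.0041,0.0009,0,0,0,0]]' >/dev/null && $G
```

```text
phi -120.9 r 0.0600 Ft -3.5 Fr -4.3 t 15.3
phi -117.1 r 0.0599 Ft -4.3 Fr -1.4 t 15.5
phi -113.0 r 0.0598 Ft -2.9 Fr 1.0 t 15.8
phi -108.9 r 0.0596 Ft -2.9 Fr 4.3 t 16.0
phi -104.8 r 0.0595 Ft -3.8 Fr 4.4 t 16.3
phi -100.7 r 0.0595 Ft -3.4 Fr 3.2 t 16.5
phi -96.7 r 0.0595 Ft -4.3 Fr 3.5 t 16.8
phi -92.5 r 0.0595 Ft -2.7 Fr 3.8 t 17.0
phi -88.4 r 0.0594 Ft -3.6 Fr 3.5 t 17.3
phi -84.3 r 0.0594 Ft -4.1 Fr 4.2 t 17.5
phi -80.2 r 0.0594 Ft -3.4 Fr 4.4 t 17.8
phi -76.8 r 0.0595 Ft -6.2 Fr 3.9 t 18.0
```

```bash
P="python3 -m pendant"; sed -i 's/ft<-6/ft<-9/' chk.py; G="python3 chk.py"
$P '[[-0.001,0.0002,0,0,0,0],[-0.002,0.0005,0,0,0,0],[-0.002,0.0005,0,0,0,0],[-0.002,0.0005,0,0,0,0]]' >/dev/null && $G
```

```text
phi -75.7 r 0.0595 Ft -7.1 Fr 4.9 t 18.4
```

```bash
P="python3 -m pendant"; G="python3 chk.py"
$P '[[-0.001,0.0003,0,0,0,0],[-0.002,0.0006,0,0,0,0],[-0.002,0.0006,0,0,0,0],[-0.002,0.0006,0,0,0,0]]' >/dev/null && $G
$P '[[0,0,0,0,0,0],[0,0,0,0,0,0]]' >/dev/null; $G
```

```text
phi -74.3 r 0.0596 Ft -9.6 Fr 4.4 t 18.7
phi -74.4 r 0.0596 Ft -10.0 Fr 4.2 t 18.9
```

The end stop shows clearly: the load rises along the spring to 10 N (0.10 rad) with the arm at -74.4°. That puts the shaft's stop angle at about -80.1°. Now three turns clockwise.

```bash
python3 -c "
from h import *
for a in(-72,-162,-252,-342): rows(a,a-90,12,.06)" | sed 's/, 0, 0, 0, 0//g'
```

```text
-72 -162 [[0.0076, -0.0019], [0.0154, -0.0029], [0.0232, -0.0028], [0.031, -0.0016], [0.0386, 0.0005], [0.0458, 0.0036], [0.0525, 0.0076], [0.0587, 0.0125], [0.0642, 0.0181], [0.0689, 0.0244], [0.0727, 0.0312], [0.0756, 0.0385]]
-162 -252 [[0.0019, 0.0076], [0.0029, 0.0154], [0.0028, 0.0232], [0.0016, 0.031], [-0.0005, 0.0386], [-0.0036, 0.0458], [-0.0076, 0.0525], [-0.0125, 0.0587], [-0.0181, 0.0642], [-0.0244, 0.0689], [-0.0312, 0.0727], [-0.0385, 0.0756]]
-252 -342 [[-0.0076, 0.0019], [-0.0154, 0.0029], [-0.0232, 0.0028], [-0.031, 0.0016], [-0.0386, -0.0005], [-0.0458, -0.0036], [-0.0525, -0.0076], [-0.0587, -0.0125], [-0.0642, -0.0181], [-0.0689, -0.0244], [-0.0727, -0.0312], [-0.0756, -0.0385]]
-342 -432 [[-0.0019, -0.0076], [-0.0029, -0.0154], [-0.0028, -0.0232], [-0.0016, -0.031], [0.0005, -0.0386], [0.0036, -0.0458], [0.0076, -0.0525], [0.0125, -0.0587], [0.0181, -0.0642], [0.0244, -0.0689], [0.0312, -0.0727], [0.0385, -0.0756]]
```

```bash
sed -i 's/ft<-9/abs(ft)>9/' chk.py; P="python3 -m pendant"; G="python3 chk.py"
$P '[[0.0038,-0.001,0,0,0,0],[0.0092,-0.0022,0,0,0,0],[0.0154,-0.0029,0,0,0,0],[0.0232,-0.0028,0,0,0,0],[0.031,-0.0016,0,0,0,0],[0.0386,0.0005,0,0,0,0],[0.0458,0.0036,0,0,0,0],[0.0525,0.0076,0,0,0,0],[0.0587,0.0125,0,0,0,0],[0.0642,0.0181,0,0,0,0],[0.0689,0.0244,0,0,0,0],[0.0727,0.0312,0,0,0,0]]' >/dev/null; $G && $P '[[0.0029,0.0073,0,0,0,0]]' >/dev/null && $G &&
$P '[[0.0019,0.0076,0,0,0,0],[0.0029,0.0154,0,0,0,0],[0.0028,0.0232,0,0,0,0],[0.0016,0.031,0,0,0,0],[-0.0005,0.0386,0,0,0,0],[-0.0036,0.0458,0,0,0,0],[-0.0076,0.0525,0,0,0,0],[-0.0125,0.0587,0,0,0,0],[-0.0181,0.0642,0,0,0,0],[-0.0244,0.0689,0,0,0,0],[-0.0312,0.0727,0,0,0,0],[-0.0385,0.0756,0,0,0,0]]' >/dev/null && $G
```

```text
phi -155.7 r 0.0600 Ft 4.1 Fr 0.9 t 19.9
phi -163.3 r 0.0601 Ft 5.3 Fr -0.2 t 19.9
phi 108.8 r 0.0612 Ft 4.9 Fr -8.5 t 20.9
```

```bash
P="python3 -m pendant"; G="python3 chk.py"
$P '[[-0.0076,0.001,0,0,0,0],[-0.0154,0.0015,0,0,0,0],[-0.0232,0.0013,0,0,0,0],[-0.031,0.0001,0,0,0,0],[-0.0386,-0.002,0,0,0,0],[-0.0458,-0.0051,0,0,0,0],[-0.0525,-0.0091,0,0,0,0],[-0.0587,-0.014,0,0,0,0],[-0.0642,-0.0196,0,0,0,0],[-0.0689,-0.0259,0,0,0,0],[-0.0727,-0.0327,0,0,0,0],[-0.0756,-0.04,0,0,0,0]]' >/dev/null; $G && 
$P '[[-0.0019,-0.0076,0,0,0,0],[-0.0029,-0.0154,0,0,0,0],[-0.0028,-0.0232,0,0,0,0],[-0.0016,-0.031,0,0,0,0],[0.0005,-0.0386,0,0,0,0],[0.0036,-0.0458,0,0,0,0],[0.0076,-0.0525,0,0,0,0],[0.0125,-0.0587,0,0,0,0],[0.0181,-0.0642,0,0,0,0],[0.0244,-0.0689,0,0,0,0],[0.0312,-0.0727,0,0,0,0],[0.0385,-0.0756,0,0,0,0]]' >/dev/null; $G
```

```text
phi 17.4 r 0.0601 Ft 4.5 Fr -0.8 t 21.9
phi -72.4 r 0.0599 Ft 4.5 Fr -9.0 t 22.9
```

```bash
P="python3 -m pendant"; G="python3 chk.py"
$P '[[0.0075,-0.001,0,0,0,0],[0.0151,-0.0018,0,0,0,0],[0.0228,-0.0017,0,0,0,0],[0.0305,-0.0006,0,0,0,0],[0.038,0.0015,0,0,0,0],[0.045,0.0045,0,0,0,0],[0.0516,0.0085,0,0,0,0],[0.0577,0.0133,0,0,0,0],[0.0631,0.0188,0,0,0,0],[0.0677,0.025,0,0,0,0],[0.0715,0.0317,0,0,0,0],[0.0743,0.0388,0,0,0,0]]' >/dev/null; $G && 
$P '[[0.0019,0.0075,0,0,0,0],[0.0029,0.0151,0,0,0,0],[0.0028,0.0228,0,0,0,0],[0.0016,0.0305,0,0,0,0],[-0.0005,0.038,0,0,0,0],[-0.0035,0.045,0,0,0,0],[-0.0075,0.0516,0,0,0,0],[-0.0123,0.0577,0,0,0,0],[-0.0178,0.0631,0,0,0,0],[-0.024,0.0677,0,0,0,0],[-0.0307,0.0715,0,0,0,0],[-0.0378,0.0743,0,0,0,0]]' >/dev/null && $G &&
$P '[[-0.0075,0.0019,0,0,0,0],[-0.0151,0.0029,0,0,0,0],[-0.0228,0.0028,0,0,0,0],[-0.0305,0.0016,0,0,0,0],[-0.038,-0.0005,0,0,0,0],[-0.045,-0.0035,0,0,0,0],[-0.0516,-0.0075,0,0,0,0],[-0.0577,-0.0123,0,0,0,0],[-0.0631,-0.0178,0,0,0,0],[-0.0677,-0.024,0,0,0,0],[-0.0715,-0.0307,0,0,0,0],[-0.0743,-0.0378,0,0,0,0]]' >/dev/null; $G && 
$P '[[-0.0019,-0.0075,0,0,0,0],[-0.0029,-0.0151,0,0,0,0],[-0.0028,-0.0228,0,0,0,0],[-0.0016,-0.0305,0,0,0,0],[0.0005,-0.038,0,0,0,0],[0.0035,-0.045,0,0,0,0],[0.0075,-0.0516,0,0,0,0],[0.0123,-0.0577,0,0,0,0],[0.0178,-0.0631,0,0,0,0],[0.024,-0.0677,0,0,0,0],[0.0307,-0.0715,0,0,0,0],[0.0378,-0.0743,0,0,0,0]]' >/dev/null; $G
```

```text
phi -162.5 r 0.0602 Ft 4.9 Fr 0.5 t 23.9
phi 108.5 r 0.0606 Ft 4.4 Fr 2.9 t 24.9
phi 18.2 r 0.0599 Ft 4.2 Fr 1.7 t 25.9
phi -73.0 r 0.0594 Ft 3.8 Fr -0.3 t 26.9
```

```bash
P="python3 -m pendant"; G="python3 chk.py"
$P '[[0.0075,-0.0019,0,0,0,0],[0.0151,-0.0028,0,0,0,0],[0.0228,-0.0027,0,0,0,0],[0.0305,-0.0016,0,0,0,0],[0.038,0.0005,0,0,0,0],[0.045,0.0035,0,0,0,0],[0.0516,0.0075,0,0,0,0],[0.0577,0.0123,0,0,0,0],[0.0631,0.0178,0,0,0,0],[0.0677,0.024,0,0,0,0],[0.0715,0.0307,0,0,0,0],[0.0743,0.0378,0,0,0,0]]' >/dev/null; $G && 
$P '[[0.0019,0.0075,0,0,0,0],[0.0029,0.0151,0,0,0,0],[0.0028,0.0228,0,0,0,0],[0.0016,0.0305,0,0,0,0],[-0.0005,0.038,0,0,0,0],[-0.0035,0.045,0,0,0,0],[-0.0075,0.0516,0,0,0,0],[-0.0123,0.0577,0,0,0,0],[-0.0178,0.0631,0,0,0,0],[-0.024,0.0677,0,0,0,0],[-0.0307,0.0715,0,0,0,0],[-0.0378,0.0743,0,0,0,0]]' >/dev/null && $G &&
$P '[[-0.0075,0.0019,0,0,0,0],[-0.0151,0.0029,0,0,0,0],[-0.0228,0.0028,0,0,0,0],[-0.0305,0.0016,0,0,0,0],[-0.038,-0.0005,0,0,0,0],[-0.045,-0.0035,0,0,0,0],[-0.0516,-0.0075,0,0,0,0],[-0.0577,-0.0123,0,0,0,0],[-0.0631,-0.0178,0,0,0,0],[-0.0677,-0.024,0,0,0,0],[-0.0715,-0.0307,0,0,0,0],[-0.0743,-0.0378,0,0,0,0]]' >/dev/null; $G && 
$P '[[-0.0019,-0.0075,0,0,0,0],[-0.0029,-0.0151,0,0,0,0],[-0.0028,-0.0228,0,0,0,0],[-0.0016,-0.0305,0,0,0,0],[0.0005,-0.038,0,0,0,0],[0.0035,-0.045,0,0,0,0],[0.0075,-0.0516,0,0,0,0],[0.0123,-0.0577,0,0,0,0],[0.0178,-0.0631,0,0,0,0],[0.024,-0.0677,0,0,0,0],[0.0307,-0.0715,0,0,0,0],[0.0378,-0.0743,0,0,0,0]]' >/dev/null; $G
```

```text
phi -162.6 r 0.0602 Ft 3.6 Fr 1.4 t 27.9
phi 108.6 r 0.0606 Ft 3.4 Fr 3.4 t 28.9
phi 18.4 r 0.0600 Ft 3.4 Fr 1.9 t 29.9
phi -73.0 r 0.0594 Ft 4.9 Fr 0.3 t 30.9
```

Arm now at -73.0°; another ~9.5° clockwise brings the shaft to three turns.

```bash
P="python3 -m pendant"; G="python3 chk.py"
$P '[[0.0025,-0.0007,0,0,0,0],[0.005,-0.0013,0,0,0,0],[0.0075,-0.0018,0,0,0,0],[0.0098,-0.0022,0,0,0,0],[0.0098,-0.0022,0,0,0,0],[0.0098,-0.0022,0,0,0,0],[0.0098,-0.0022,0,0,0,0]]' >/dev/null; $G; python3 -c "
from h import *
show()
from plant import r
c=r.capture('top');np.savez('top1.npz',**c);cv2.imwrite('pics/f.png',c['frame'][100:280,160:360,::-1].repeat(2,0).repeat(2,1))"
```

```text
phi -82.2 r 0.0593 Ft 3.5 Fr 4.3 t 31.5
t 31.5333 phi -82.2 r 0.0593 Ftan(on tool, ccw+) 3.5 Frad 4.3 Fz 2.0 [ 0.5159 -0.0439  0.1166]
```

View pics/f.png

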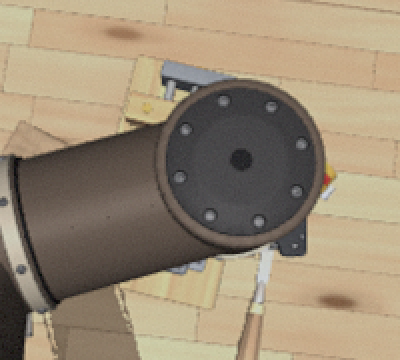

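The arm hides the crank in this view. The shaft angle is right from the joint readings, so I'll release and retreat straight up.

```bash
P="python3 -m pendant"
$P '[[0,0,0,0,0,0],[0,0,0,0,0,0],[0,0,0,0,0,0],[0,0,0,0,0,0],[0,0,0,0,0,0],[0,0,0,0,0,0],[0,0,0,0,0,0],[0,0,0,0,0,0]]' 0.07 && $P '[[0,0,-0.01,0,0,0],[0,0,-0.03,0,0,0],[0,0,-0.055,0,0,0],[0,0,-0.08,0,0,0],[0,0,-0.11,0,0,0],[0.03,0,-0.13,0,0,0],[0.06,0,-0.14,0,0,0],[0.09,0,-0.14,0,0,0],[0.1,0,-0.14,0,0,0],[0.1,0,-0.14,0,0,0],[0.1,0,-0.14,0,0,0]]'; python3 -c "
from h import *
from plant import r
c=r.capture('wrist');np.savez('w2.npz',**c);cv2.imwrite('pics/g.png',c['frame'][...,::-1])
t=r.capture('side');cv2.imwrite('pics/i.png',t['frame'][150:300,150:350,::-1].repeat(3,0).repeat(3,1))"
```

```text
time_s: 32.25
tcp_pos: [0.5161, -0.0434, 0.1165]
eef_rot: [180.0, -0.0, -180.0]
contact_force: [0.9, 0.2, 0.2]
gripper_width: 0.0683
gripper_force: 0.0
time_s: 33.17
tcp_pos: [0.4163, -0.0434, 0.2576]
eef_rot: [180.0, 0.1, -180.0]
contact_force: [0.0, 0.4, 0.2]
gripper_width: 0.0699
gripper_force: 0.0
```

View pics/g.png

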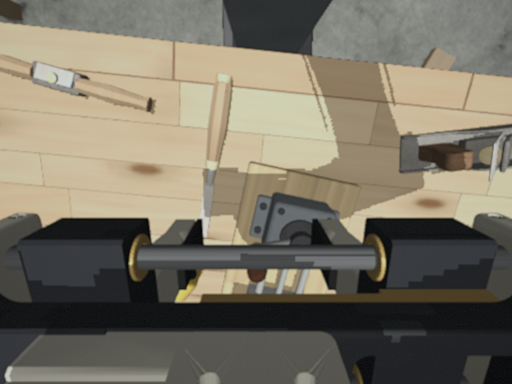

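View pics/i.png

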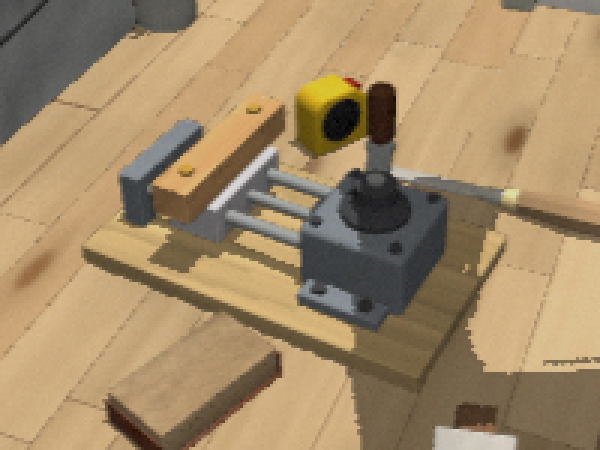

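The wrist view shows the crank handle at (258,272), standing free. In the side view it stands upright at (277,187), with the sanding block, tape and chisel in place. I'll check the angle once and then hand in.

```bash
python3 - <<'E'
from h import *
from plant import r
s=np.load("side0.npz"); p=onz(s,150+381/3,150+113/3,.13)[:2]-C
print("handle angle",np.degrees(np.arctan2(p[1],p[0])),np.hypot(*p))
print(r.close_job())
E
```

```text
handle angle -81.74009698186683 0.05579000838938653
the job is handed in; nothing more can be done
None
```

I wound the crank gently back to its end stop (felt as about 10 N at the handle), turned it three full turns clockwise, let go of the handle and handed the job in; a side-camera check put the handle at about -82° against the -80° stop angle (tolerance 27°), but the hand-in returned no verdict.

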